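Dip the reducer's inspection tube and show the rod's tip to the reading camera

ROBOT

A 6-joint arm with a two-finger parallel gripper is mounted at the origin on the work surface. World frame = base frame: x ahead of the robot, y to its left, z up, the work surface at z = 0. Lengths are in m, angles in rad, forces in N, time in s.
With the tool pointing down it reaches from about 0.25 to 0.775 m from the base axis. Payload 4 kg.
Tool frame: the origin (TCP) lies midway between the tips of the shut fingers; the grasp point (between the pads) lies 19 mm behind it (manip.tcp_to_grasp is the distance from the TCP to the grasp point, in m); z points along the fingers, y is the direction in which the jaws open and shut (so a half turn about z gives the same grasp; the last joint's range is limited). The gripper opens to 85 mm and grips with 20 to 120 N. Pads are 22 mm wide; open, the fingers measure 114 mm over their backs; the gripper's body (76 mm by 85 mm) begins 54 mm behind the grasp point. The pads swing forward as they close: fully open they stand 13 mm farther back than shut.
Start: joints at [1.051, 0.087, 1.371, -0, 1.684, -0.103], TCP at [0.223, 0.503, 0.2] pointing down, gripper open.
Joint ranges: [-3.1, 3.1], [-0.76, 2.03], [0.27, 2.55], [-1.08, 4.22], [0.17, 2.65], [-2.57, 2.57]. Speed limits (rad/s): [2.79, 2.79, 3.14, 3.14, 3.14, 3.14].

INTERFACE

Orientations are given as a unit quaternion [w, x, y, z].
In Python, from cell import readout, camera, job, manip gives the robot as it stands. The module is installed in compiled form; this text tells all that it offers.
- The arm moves only by the shell command python3 -m crank 'ROWS' [FORCE]. ROWS is a JSON object of lists of equal length, an entry for each row: "angular": the turn, a rotation vector about the tool's x, y, z normalised to -1 to 1, where 1 is 30 degrees, a list of three; "slide": the shift along the tool's x, y, z normalised to -1 to 1, where 1 is 500 mm, a list of three; "gripper": the opening, from -1 (shut) to 1 (fully open). In form: {"angular": [[ax, ay, az], ...], "slide": [[x, y, z], ...], "gripper": [gripper, ...]}. A call has 1 to 5 rows; each row is the pose to reach, as a shift and turn from the pose commanded when the call began, along the tool's axes at that moment; what a row does not reach only later rows make up. A row lasts 1/10 s, in which the tool goes at most 50 mm and 8.59 degrees, less where a joint would pass 70% of its speed; a pose out of reach is approached as far as the arm can. A call with a number of a shift or a turn outside -1 to 1 is refused whole. A call with a gripper value outside its range is refused whole. The fingers move at their own pace and stop on an object; FORCE is the grip in N (left out, the last holds). Time passes only in rows, so rows that repeat a pose let the fingers close. It gives the time, the measured TCP pose, the force and the opening at its end, in the units of the state.
- readout.get_state(): the state, without advancing time (a new reading comes with each control period).
- camera(name): name is "side" or "top"; returns a dict with "color" (420x560x3 uint8, red, green, blue), "camera_matrix" (3x3 intrinsics, pixels), "k1" (the pictures are not rectified: a ray, as slopes to the right and down, at radius r is drawn at 1 + k1 r^2 times it, then the intrinsics apply), "cam_to_world" (4x4, takes a point from camera to world coordinates). Camera axes: x right, y up, looking along -z (the intrinsics and any distortion apply to the point x, -y, -z); pixel columns grow to the right and rows downward; lengths in m; the calibration is good to about 2 mm. A picture is of the moment at which its call begins. There is no depth.
- job.job_done(): hands the job in, once; it reports no verdict.
The state is a dict: "time": time; "joint_pos": joint angles; "joint_vel": joint speeds; "tau": joint torques, N m; "tcp_pos": TCP position; "eef_rot": TCP orientation; "ft_force": force on the tool from outside, world axes, zero at the start; "moment": the same for the moment, N m; "grip_width": finger opening in m.
Only numpy, scipy, OpenCV 4.12 (cv2) and the standard library are available. Lean on these libraries where they do the work, as an engineer would, in place of code of your own. Each camera call takes 0.05 s, during which the arm holds its last target. There are 200 camera calls.

TASK

Take the gauge rod from its stand, push it tip first into the slanting guide tube of the gear reducer until its collar stops on the tube's rim, without forcing it, and draw it right out again. Then show the tip to the camera: hold the rod level, pointing at the lens, with its tip over the middle of the white plate at lens height. Finish holding it there, still, in the gripper and touching nothing else; leave everything else on the table where it is.

Things in the scene. Friction and masses are not known exactly. Their poses are not given: they have to be found in the camera images.
- rod_grip (a point): centre of the black grip (bar 90 long, 16 wide, 18 mm high) of the gauge rod, lying level on its stand at the start, 75 mm above the table. x runs along the rod from tip to grip end, z up as it lies. The grip reaches 50 mm to +x and 40 mm to -x, then come collar and thin rod. Its sides are free 25 mm either way of this point; its far end (40 to 50 mm to +x) lies in a fork
- rod_collar (a point): centre of the collar's stop face, 48 mm to -x of rod_grip on the rod's axis; the collar is a steel disc 32 mm across and 8 mm thick; same axes as rod_grip
- rod_tip (a point): the very end of the thin rod (8 mm across), 110 mm to -x of the collar's stop face, 158 mm to -x of rod_grip; same axes as rod_grip
- stand: grey stand with two forks that carry the rod; base 220 x 60 mm, 10 mm high; fixed to the table; origin under the middle of the base; its x axis runs along the rod, away from the robot. The forks reach to 81 mm above the table and are open upward
- reducer: gear reducer: aluminium casing 150 x 140 mm and 115 mm high (127 mm with its cover); fixed to the table; its origin is on the table directly below the mouth of the inspection tube, its x axis points roughly away from the robot; the casing lies 106 to 256 mm to -x of the origin
- tube: the steel inspection guide tube of the reducer: 21 mm across outside, 130 mm long, straight, slanting up and away from the casing at 35 degrees above level; bore 12 mm, flared in the last 12 mm to 21 mm at the mouth, rim 30 mm across; fixed. Origin at the centre of the mouth, z axis along the tube, out of the mouth
- tube_mouth (a point): centre of the tube's mouth, in the plane of its rim, 140 mm above the table; z axis along the tube, out of the mouth (35 degrees above level, horizontally along the reducer's x axis). With the collar home on the rim, rod_collar is at this point and the rod's x axis is along this z axis
- station: reading station: a black camera block on a post (top 133 mm above the table) on a base 200 x 75 mm, with a white plate 60 x 60 mm on the base in front of the lens; fixed to the table; x axis points from the lens over the plate, roughly away from the robot; origin on the table, 40 mm to +x of the plate's centre
- read_point (a point): the reading point: above the middle of the white plate at the height of the lens's centre, 110 mm above the table, 70 mm in front of the lens; axes as the station's (x points away from the lens)
- jar: small closed jar, 40 mm across, 55 mm high, between the fixtures; bystander; origin under its centre
- tape_roll: small roll of tape lying flat, 40 mm across, 20 mm high, between the fixtures; bystander; origin under its centre
- screwdriver: screwdriver lying at the far side of the table; bystander
- spanner: spanner lying at the far side of the table; bystander
- board: circuit board on a carrier, 100 x 130 mm, 20 mm high, at the far side; bystander; origin under its centre
- parts_bin: open bin, 80 x 90 mm, 50 mm high, at the right side; bystander; origin under its centre
- bearing: steel disc, 52 mm across, 16 mm high, at the left side; bystander; origin under its centre
- rod: the whole gauge rod, the one loose rod with a collar, 208 mm long, about 0.09 kg; its origin and axes are those of rod_grip
Mind the look-alikes: they are no part of the job. Several things have the shape of the station; the one meant has the colours described above.

How it is judged:
By the outcome, as a careful person would: the job done as asked, in the order asked, and still so for the second after the job is handed in, while the arm keeps its last pose, push and grip.
It also fails if it takes over 54 s, if anything falls off the work surface, if the arm or the gripper's body presses on something with over 40 N, if the wrist force passes 120 N, or if a joint passes its speed limit or range.

## Working session

There is one attempt and no reset: what is moved stays moved. The work goes in short steps, Python scripts to look and compute and a shell command to move; the robot and the scene stay as the last step left them, time stands still between calls to the robot, and variables do not carry over. Pictures are saved under pics/ and viewed, about 8 in all and at most 12, crops included, and the job is handed in when it is done.

```bash
mkdir -p pics; ls; python3 - <<'E'
from cell import readout, camera, job, manip
import cv2, pickle
s=readout.get_state(); print(s); print(manip.tcp_to_grasp)
d={}
for n in("top","side"):
    c=camera(n); d[n]=c; cv2.imwrite(f"pics/{n}0.png",c["color"][:,:,::-1]); print(n,c["camera_matrix"],c["k1"],c["cam_to_world"])
pickle.dump(d,open("c0.pkl","wb"))
E
```

```text
pics
{'time': 0.0, 'joint_pos': array([ 1.05091769e+00,  8.79797596e-02,  1.37230387e+00, -1.22914076e-05,
        1.68360745e+00, -1.03118135e-01]), 'joint_vel': array([-1.03011408e-03, -1.74346641e-04,  6.23372601e-05,  8.24630408e-05,
       -1.53444500e-03, -1.88677530e-03]), 'tau': array([-1.38548671e-04, -3.51859689e+01, -3.13272429e+01, -1.42118729e-04,
        1.06556568e-02,  2.00327196e-05]), 'tcp_pos': array([0.22236465, 0.50240343, 0.19890052]), 'eef_rot': array([-3.46403266e-04,  2.06875997e-01,  9.78366496e-01, -1.09577923e-03]), 'ft_force': array([-0.47652674,  0.29321238, -0.84434007]), 'moment': array([-0.03301146,  0.01085218,  0.00742865]), 'grip_width': 0.08565348748059738}
0.0187
top [[408.84496376   0.         275.48127482]
 [  0.         408.84496376 206.94567078]
 [  0.           0.           1.        ]] 0.024150768642416356 [[-0.02409854  0.99807252 -0.05718832  0.50171259]
 [-0.9996748  -0.02453549 -0.0069505   0.01039222]
 [-0.00834025  0.05700223  0.99833921  1.32192553]
 [ 0.          0.          0.          1.        ]]
side [[400.79034472   0.         286.70468161]
 [  0.         400.79034472 209.06034744]
 [  0.           0.           1.        ]] -0.0776828324979348 [[ 0.71706744  0.48238265 -0.50311158  0.08370714]
 [-0.69694051  0.48649669 -0.52687276 -0.50556313]
 [-0.00939216  0.72844214  0.68504295  0.77733585]
 [ 0.          0.          0.          1.        ]]
```

View pics/top0.png

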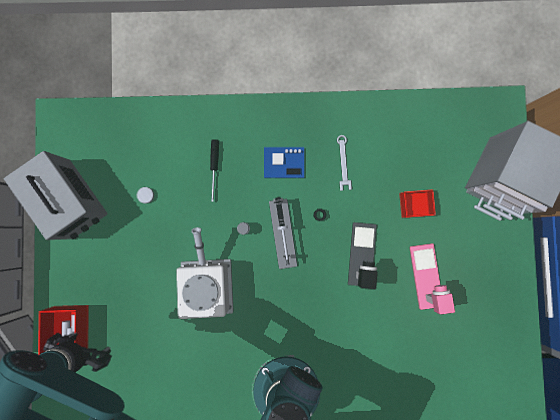

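View pics/side0.png

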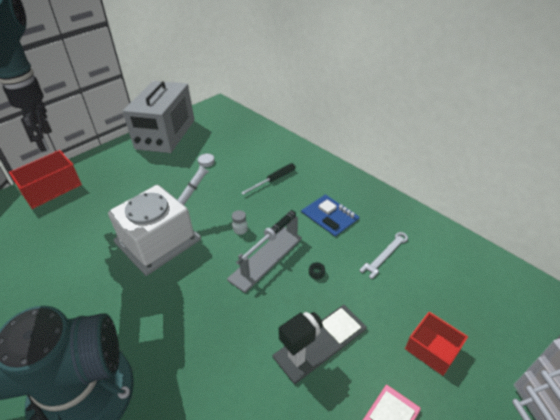

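Top: rod candidates are the rod on the grey stand (283,230), the screwdriver (214,170) and the spanner (344,162). Reader candidates are the grey base with black block (363,255) and the pink look-alike (430,280). I choose the stand's rod and the grey/black station. The tube mouth is at about (196,232). I'll check these in crops.

```bash
cat > h.py <<'E'
import numpy as np, cv2, pickle
def ray(c,px):
    K=c["camera_matrix"]; k1=c["k1"]; M=c["cam_to_world"]
    d=(np.array(px,float)-[K[0,2],K[1,2]])/[K[0,0],K[1,1]]
    u=d.copy()
    for _ in range(20): u=d/(1+k1*(u@u))
    v=M[:3,:3]@np.array([u[0],-u[1],-1.]); return M[:3,3].copy(),v
def on_z(c,px,z):
    o,v=ray(c,px); return o+v*(z-o[2])/v[2]
def proj(c,P):
    K=c["camera_matrix"]; M=c["cam_to_world"]; p=M[:3,:3].T@(np.array(P,float)-M[:3,3])
    u=np.array([p[0],-p[1]])/-p[2]; u=u*(1+c["k1"]*(u@u)); return u*[K[0,0],K[1,1]]+[K[0,2],K[1,2]]
def tri(c1,p1,c2,p2):
    o1,v1=ray(c1,p1);o2,v2=ray(c2,p2)
    t=np.linalg.lstsq(np.c_[v1,-v2],o2-o1,rcond=None)[0]
    a=o1+t[0]*v1;b=o2+t[1]*v2; return (a+b)/2,np.linalg.norm(a-b)
E
python3 - <<'E'
import pickle,cv2,numpy as np
d=pickle.load(open("c0.pkl","rb"))
def crop(n,x,y,w,h,s): return cv2.resize(d[n]["color"][y:y+h,x:x+w,::-1],None,fx=s,fy=s,interpolation=cv2.INTER_CUBIC)
# top: 3 crops x4: rod, tube, station
a=crop("top",262,190,45,85,7); b=crop("top",172,220,70,85,7)
c=np.hstack([b,a]); cv2.imwrite("pics/t1.png",c); print(c.shape)
a=crop("side",170,145,60,70,5);b=crop("side",225,200,80,100,5)
a=cv2.copyMakeBorder(a,0,150,0,0,0); c=np.hstack([a,b]); cv2.imwrite("pics/s1.png",c); print(c.shape)
E
```

```text
(595, 805, 3)
(500, 700, 3)
```

View pics/t1.png

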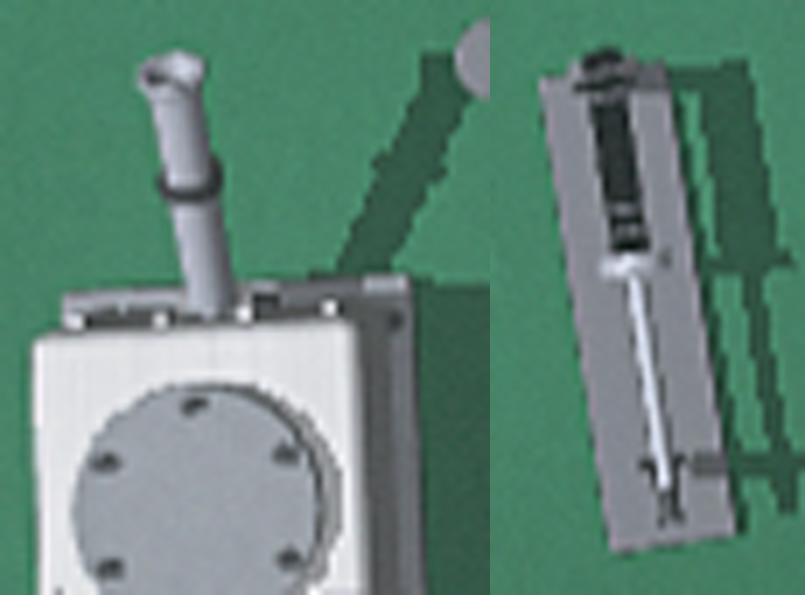

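View pics/s1.png

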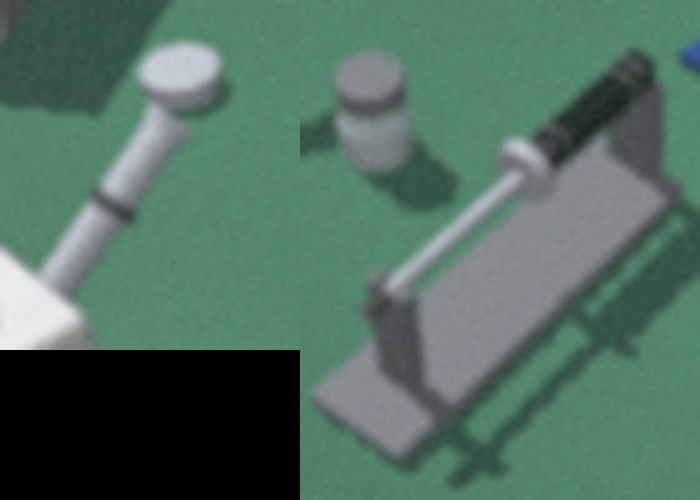

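Confirmed: black grip at the far end of the stand, steel collar and thin rod pointing toward the robot; tube mouth flare at about (196,230) in the top view. In the side view the disc behind the mouth is the bearing. Measuring now.

```bash
python3 - <<'E'
from h import *
d=pickle.load(open("c0.pkl","rb")); T=d["top"]; S=d["side"]
img=T["color"]; hsv=cv2.cvtColor(img,cv2.COLOR_RGB2HSV)
notg=~((hsv[...,1]>70))
def yaw(a,b): v=b-a; return np.degrees(np.arctan2(v[1],v[0]))
def t(px,py,ox,oy,s): return np.array([(px+.5)/s-.5+ox,(py+.5)/s-.5+oy])
# stand base: grey
m=np.zeros(img.shape[:2],np.uint8); m[185:280,262:305]=(hsv[185:280,262:305,1]<90)*255
m=cv2.morphologyEx(m,cv2.MORPH_CLOSE,np.ones((5,5)))
c=max(cv2.findContours(m,0,1)[0],key=cv2.contourArea); r=cv2.minAreaRect(c); print("stand",r)
q=[on_z(T,t(x,y,262,190,7),.01) for x,y in((541-490,82),(665-490,65),(735-490,530),(610-490,550))]
far=(q[0]+q[1])/2; near=(q[2]+q[3])/2; print("stand ctr",np.mean(q,0),"yaw",yaw(near,far),np.linalg.norm(far-near),np.linalg.norm(q[0]-q[1]))
# thin rod: bright pixels, row-wise centroid
g=img.astype(float).mean(2)
pts=[]
for y in range(233,259):
    xs=np.arange(276,295); w=np.clip(g[y,276:295]-165,0,None)
    if w.sum()>20: pts.append(on_z(T,((xs*w).sum()/w.sum(),y),.075))
pts=np.array(pts); k=np.polyfit(pts[:,0],pts[:,1],1); print("rod line",k,"yaw",np.degrees(np.arctan(k[0])),np.std(pts[:,1]-np.polyval(k,pts[:,0])),pts[[0,-1]])
# grip: dark
pts=[]
for y in range(206,224):
    xs=np.arange(270,290); w=np.clip(75-g[y,270:290],0,None)
    if w.sum()>20: pts.append(on_z(T,((xs*w).sum()/w.sum(),y),.080))
pts=np.array(pts); k2=np.polyfit(pts[:,0],pts[:,1],1); print("grip line yaw",np.degrees(np.arctan(k2[0])),pts[len(pts)//2], np.polyval(k,pts[len(pts)//2][0]))
print("collar",on_z(T,t(629-490,265,262,190,7),.085),"gripend",on_z(T,t(603-490,47,262,190,7),.083))
print("side collar/gripend tri", tri(T,t(629-490,265,262,190,7),S,t(525-300,165,225,200,5)))
# tube
mt=t(172,75,172,220,7); print("mouth",on_z(T,mt,.14))
for z,x,y in((.14,137,75),(.14,205,75)): print(on_z(T,t(x,y,172,220,7),z))
# tube centreline rows
print("tube lower", [t(x,y,172,220,7) for x,y in((180,115),(210,290))])
# casing top corners
print("casing front edge", on_z(T,t(35,340,172,220,7),.115),on_z(T,t(355,325,172,220,7),.115))
# casing top mask
m=np.zeros(img.shape[:2],np.uint8); m[250:330,165:240]=((g>165))[250:330,165:240]*255
m=cv2.morphologyEx(m,cv2.MORPH_CLOSE,np.ones((25,25)));m=cv2.morphologyEx(m,cv2.MORPH_OPEN,np.ones((25,25)))
c=max(cv2.findContours(m,0,1)[0],key=cv2.contourArea); b=cv2.boxPoints(cv2.minAreaRect(c)); b=[on_z(T,p,.115) for p in b]; print("casing box",np.round(b,4).tolist())
# plate
m=np.zeros(img.shape[:2],np.uint8); m[220:252,345:385]=((g>170))[220:252,345:385]*255
c=max(cv2.findContours(m,0,1)[0],key=cv2.contourArea); M=cv2.moments(m,True); b=cv2.boxPoints(cv2.minAreaRect(c))
print("plate",on_z(T,(M["m10"]/M["m00"],M["m01"]/M["m00"]),.013),np.round([on_z(T,p,.013) for p in b],4).tolist())
def crop(n,x,y,w,h,s): return cv2.resize(d[n]["color"][y:y+h,x:x+w,::-1],None,fx=s,fy=s,interpolation=cv2.INTER_CUBIC)
a=crop("top",342,215,50,80,7); b=crop("side",270,300,105,85,4); b=cv2.copyMakeBorder(b,0,a.shape[0]-b.shape[0],0,0,0)
cv2.imwrite("pics/st.png",np.hstack([a,b]))
E
```

```text
stand ((282.4310607910156, 232.27793884277344), (71.38704681396484, 18.92864227294922), 81.17961883544922)
stand ctr [ 0.49206123 -0.00139675  0.01      ] yaw 7.051667688372101 0.21516943056054924 0.05752089406291936
rod line [ 0.12342289 -0.06123819] yaw 7.03602749186343 0.00032146877497316923 [[ 4.93226099e-01 -2.53776272e-04  7.50000000e-02]
 [ 4.17364883e-01 -9.68485521e-03  7.50000000e-02]]
grip line yaw -1.8192290040859578 [0.55099606 0.00372838 0.08      ] 0.006767334708226082
collar [0.51015984 0.00253415 0.085     ] gripend [0.60496195 0.01144971 0.083     ]
side collar/gripend tri (array([0.51045506, 0.00228568, 0.0779911 ]), np.float64(0.0006411544047974173))
mouth [0.50754977 0.24932554 0.14      ]
[0.50790563 0.26375846 0.14      ]
[0.50721465 0.23571552 0.14      ]
tube lower [array([197.28571429, 236.        ]), array([201.57142857, 261.        ])]
casing front edge [0.39830025 0.31306295 0.115     ] [0.40123009 0.17897167 0.115     ]
casing box [[0.2601, 0.31, 0.115], [0.4219, 0.3087, 0.115], [0.4187, 0.1795, 0.115], [0.2569, 0.182, 0.115]]
plate [ 0.4747367 -0.2585279  0.013    ] [[0.4478, -0.2251, 0.013], [0.509, -0.2328, 0.013], [0.5022, -0.2922, 0.013], [0.4411, -0.2843, 0.013]]
```

View pics/st.png

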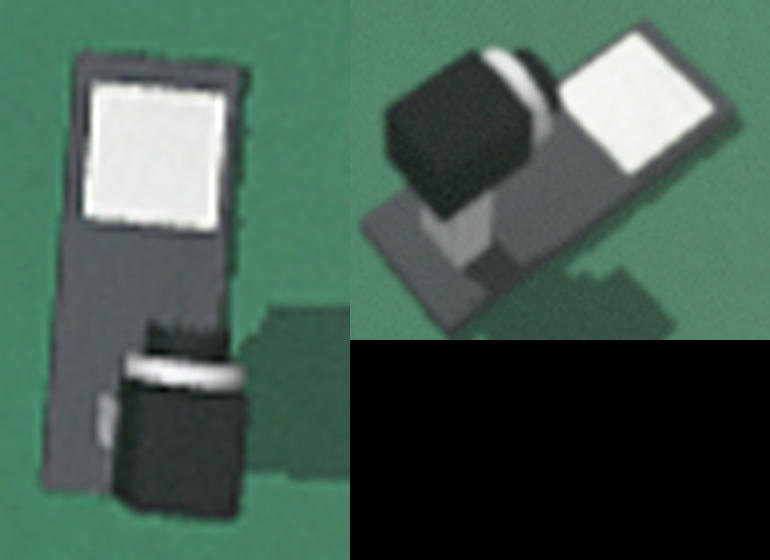

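Station confirmed: grey base, black block and white plate, yaw about -7.3°, read point about (0.475,-0.259). Next: refine the tube axis and work out the approach move.

```bash
cat >> h.py <<'E'
from scipy.spatial.transform import Rotation as R
def target(yaw,tilt):
    """tool rotation: z along fingers, y jaws, rod x axis at yaw (deg), raised tilt deg. rod x = -tool x or +; pick sign by caller"""
    rx=R.from_euler('ZY',[yaw,-tilt],degrees=True)   # columns: rod x,y,z
    return rx
def plan(s,P,rx,flip):
    """rows needed to bring grasp point to P with rod frame rx; flip: tool x = -rod x ... tool z = -rod z"""
    m=rx.as_matrix(); tz=-m[:,2]; tx=m[:,0]*(-1 if flip else 1); ty=np.cross(tz,tx)
    Rt=R.from_matrix(np.c_[tx,ty,tz]); q=s["eef_rot"]; R0=R.from_quat([q[1],q[2],q[3],q[0]])
    tcp=np.array(P)+.0187*tz
    d=R0.inv(); sl=d.apply(tcp-s["tcp_pos"]); rv=(d*Rt).as_rotvec(degrees=True)
    print("tcp",np.round(tcp,4),"slide",np.round(sl/.5,4),"ang",np.round(rv/30,4)," mm",np.round(sl*1000,1),"deg",np.round(rv,2))
E
python3 - <<'E'
from h import *
from cell import readout
d=pickle.load(open("c0.pkl","rb")); T=d["top"]
def t(px,py,ox,oy,s): return np.array([(px+.5)/s-.5+ox,(py+.5)/s-.5+oy])
img=T["color"].astype(float); sat=img[...,1]-img[...,0]   # green minus red: high on table
m=on_z(T,(196.2,230.3),.14); print("mouth",m)
pts=[]
for y in range(237,261):
    xs=np.arange(188,212); w=np.clip(1-sat[y,188:212]/55,0,1); 
    if 244<=y<=249: continue
    u=(xs*w).sum()/w.sum(); o,v=ray(T,(u,y))
    # intersect plane: z=.14-(mx-x)*tan35
    k=np.tan(np.radians(35)); tt=(m[2]-o[2]-k*(m[0]-o[0])*-1*-1)/(v[2]-k*v[0]); P=o+tt*v; pts.append(P); 
pts=np.array(pts); k=np.polyfit(pts[:,0],pts[:,1],1); print(np.round(pts[::5],4).tolist()); print("tube yaw",np.degrees(np.arctan(k[0])),"y at mouth",np.polyval(k,m[0]),np.std(pts[:,1]-np.polyval(k,pts[:,0])))
s=readout.get_state(); q=s["eef_rot"]; print(R.from_quat([q[1],q[2],q[3],q[0]]).as_matrix().round(3))
for f in(0,1): plan(s,(.5545,.007,.135),target(7.04,0),f)
E
```

```text
mouth [0.50750452 0.24916109 0.14      ]
[[0.488, 0.2491, 0.1263], [0.4731, 0.2479, 0.1159], [0.4396, 0.2479, 0.0925], [0.424, 0.2475, 0.0815]]
tube yaw 2.7869823434260717 y at mouth 0.2502827798776769 0.0015293640103235487
[[-0.914  0.405 -0.001]
 [ 0.405  0.914 -0.002]
 [ 0.    -0.002 -1.   ]]
tcp [0.5545 0.007  0.1163] slide [-1.0085 -0.6368  0.1665] ang [-2.0000e-03  4.9000e-03  4.9693e+00]  mm [-504.3 -318.4   83.2] deg [-6.0000e-02  1.5000e-01  1.4908e+02]
tcp [0.5545 0.007  0.1163] slide [-1.0085 -0.6368  0.1665] ang [-0.0037 -0.0015 -1.0307]  mm [-504.3 -318.4   83.2] deg [ -0.11  -0.04 -30.92]
```

```bash

python3 -m crank '{"angular":[[0,0,0],[0,0,0],[0,0,0],[0,0,0],[0,0,0]],"slide":[[-0.04,-0.025,0],[-0.12,-0.076,0],[-0.2,-0.126,0],[-0.28,-0.177,0],[-0.36,-0.227,0]],"gripper":[1,1,1,1,1]}' 80
python3 -m crank '{"angular":[[0,0,0],[0,0,0],[0,0,0],[0,0,0],[0,0,0]],"slide":[[-0.08,-0.05,0],[-0.16,-0.101,0],[-0.24,-0.152,0],[-0.32,-0.202,0],[-0.4,-0.253,0]],"gripper":[1,1,1,1,1]}'
python3 -m crank '{"angular":[[0,0,-0.2],[0,0,-0.45],[0,0,-0.7],[0,0,-0.95],[0,0,-1]],"slide":[[-0.08,-0.05,0.02],[-0.15,-0.095,0.05],[-0.21,-0.135,0.08],[-0.24,-0.152,0.1],[-0.248,-0.157,0.11]],"gripper":[1,1,1,1,1]}'
python3 - <<'E'
from h import *
from cell import readout,camera
s=readout.get_state(); print(s["time"],s["tcp_pos"],s["ft_force"],s["grip_width"])
plan(s,(.5545,.007,.100),target(7.04,0),1); plan(s,(.5545,.007,.074),target(7.04,0),1)
E
```

```text
time: 0.6
tcp_pos: [0.3417, 0.3246, 0.1996]
eef_rot: [-0.0, 0.207, 0.978, -0.0]
ft_force: [1.0, 0.6, 0.7]
grip_width: 0.0853
time: 1.1
tcp_pos: [0.4735, 0.1279, 0.1997]
eef_rot: [-0.0, 0.207, 0.978, 0.0]
ft_force: [0.1, 1.2, 0.3]
grip_width: 0.0851
time: 1.6
tcp_pos: [0.5544, 0.0054, 0.1425]
eef_rot: [-0.002, -0.053, 0.999, 0.0]
ft_force: [1.1, -0.3, 0.4]
grip_width: 0.0857
1.6 [0.55442062 0.00541791 0.14248108] [ 1.10753931 -0.33098344  0.43652813] 0.08572284786181554
tcp [0.5545 0.007  0.0813] slide [-0.001   0.0031  0.1224] ang [ 0.0006 -0.0074 -0.0314]  mm [-0.5  1.5 61.2] deg [ 0.02 -0.22 -0.94]
tcp [0.5545 0.007  0.0553] slide [-0.0012  0.0031  0.1744] ang [ 0.0006 -0.0074 -0.0314]  mm [-0.6  1.5 87.2] deg [ 0.02 -0.22 -0.94]
```

```bash

python3 -m crank '{"angular":[[0,-0.007,-0.03],[0,-0.007,-0.03],[0,-0.007,-0.03],[0,-0.007,-0.03],[0,-0.007,-0.03]],"slide":[[-0.001,0.003,0.04],[-0.001,0.003,0.09],[-0.001,0.003,0.13],[-0.001,0.003,0.16],[-0.001,0.003,0.174]],"gripper":[1,1,1,1,1]}'
python3 - <<'E'
from h import *
from cell import readout,camera
s=readout.get_state(); print(s["time"],s["tcp_pos"],s["ft_force"],s["grip_width"])
plan(s,(.5545,.007,.074),target(7.04,0),1)
d={n:camera(n) for n in("top","side")}; pickle.dump(d,open("c1.pkl","wb"))
def crop(n,x,y,w,h,s): return cv2.resize(d[n]["color"][y:y+h,x:x+w,::-1],None,fx=s,fy=s,interpolation=cv2.INTER_CUBIC)
a=crop("top",255,185,60,90,5); b=crop("side",225,170,85,90,5); cv2.imwrite("pics/g1.png",np.hstack([a,b]))
E
```

```text
time: 2.1
tcp_pos: [0.5536, 0.0093, 0.0559]
eef_rot: [0.0, -0.061, 0.998, 0.0]
ft_force: [-0.5, -0.2, 0.1]
grip_width: 0.0854
2.1 [0.55359994 0.0093293  0.0558604 ] [-0.54410347 -0.22389769  0.06925396] 0.08539729987033323
tcp [0.5545 0.007  0.0553] slide [-0.0012 -0.0048  0.0011] ang [ 0.0015  0.0003 -0.0006]  mm [-0.6 -2.4  0.6] deg [ 0.04  0.01 -0.02]
```

View pics/g1.png

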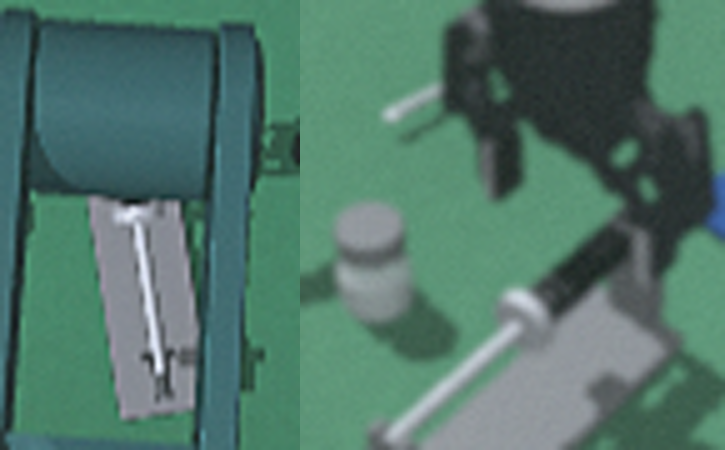

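The fingers straddle the grip between collar and far fork, clear of the stand. The position reading jitters by a couple of mm, so I correct by half and close.

```bash

python3 -m crank '{"angular":[[0,0,0],[0,0,0],[0,0,0],[0,0,0],[0,0,0]],"slide":[[0,-0.002,0.001],[0,-0.002,0.001],[0,-0.002,0.001],[0,-0.002,0.001],[0,-0.002,0.001]],"gripper":[1,-0.2,-0.4,-0.5,-0.5]}'
python3 -m crank '{"angular":[[0,0,0],[0,0,0],[0,0,0],[0,0,0],[0,0,0]],"slide":[[0,0,0],[0,0,0],[0,0,0],[0,0,0],[0,0,0]],"gripper":[-0.7,-1,-1,-1,-1]}' 60
python3 -c "
from h import *
from cell import readout
s=readout.get_state(); print(s['joint_vel'],s['joint_pos'])
plan(s,(.5545,.007,.074),target(7.04,0),1)"
```

```text
time: 2.7
tcp_pos: [0.5553, 0.0082, 0.058]
eef_rot: [0.002, -0.061, 0.998, 0.0]
ft_force: [-1.3, 0.2, -0.1]
grip_width: 0.028
time: 3.2
tcp_pos: [0.555, 0.0082, 0.0576]
eef_rot: [0.002, -0.061, 0.998, 0.0]
ft_force: [-0.0, 0.4, 0.5]
grip_width: -0.0001
[-0.0011434  -0.0005686   0.00212175  0.00088177 -0.00020464 -0.00067698] [-8.78457768e-02  1.66867630e-01  1.56972297e+00  8.33526363e-04
  1.40146763e+00 -1.78130035e+00]
tcp [0.5545 0.007  0.0553] slide [ 0.0014 -0.0023  0.0045] ang [ 0.0001  0.0069 -0.0007]  mm [ 0.7 -1.2  2.3] deg [ 0.    0.21 -0.02]
```

```bash

python3 - <<'E'
from h import *
from cell import camera
d={n:camera(n) for n in("top","side")}; pickle.dump(d,open("c2.pkl","wb"))
def crop(n,x,y,w,h,s): return cv2.resize(d[n]["color"][y:y+h,x:x+w,::-1],None,fx=s,fy=s,interpolation=cv2.INTER_CUBIC)
a=crop("top",255,185,60,90,5); b=crop("side",225,170,85,90,5); cv2.imwrite("pics/g2.png",np.hstack([a,b]))
E
```

```text
(no output)
```

View pics/g2.png

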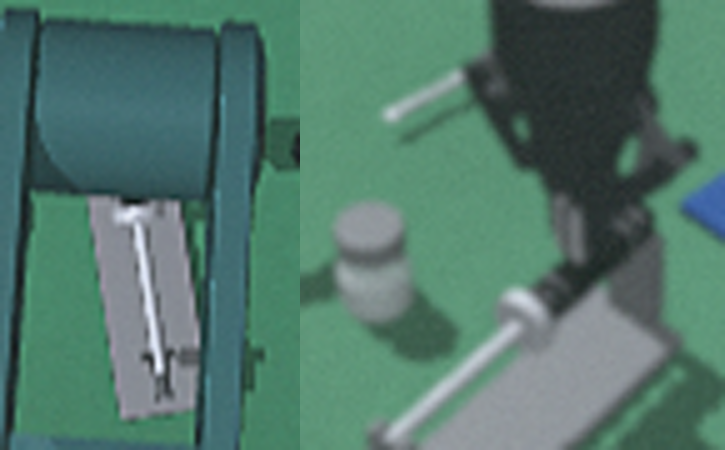

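```bash

python3 - <<'E'
from h import *
from cell import readout
d=pickle.load(open("c2.pkl","rb")); S=d["side"]
s=readout.get_state(); print(s["grip_width"],s["time"])
q=s["eef_rot"]; M=R.from_quat([q[1],q[2],q[3],q[0]]).as_matrix(); p=s["tcp_pos"]
for n,P in (("tcp",p),("grasp",p-.0187*M[:,2]),("f+",p+.008*M[:,1]),("f-",p-.008*M[:,1]),("rodgrip top",(.5545,.007,.084)),("collar top",(.507,.0013,.091)),("gripend",(.604,.0132,.075))):
    u=proj(S,P); print(n,np.round(u,1),"crop",np.round((u-[225,170])*5+[300,0]))
E
```

```text
1.0531594408194096e-05 3.3
tcp [281.4 227.9] crop [582. 289.]
grasp [281.2 222.6] crop [581. 263.]
f+ [278.9 226.5] crop [570. 282.]
f- [283.9 229.3] crop [594. 297.]
rodgrip top [281.3 220.7] crop [582. 254.]
collar top [268.5 229.8] crop [517. 299.]
gripend [293.9 212.3] crop [644. 212.]
```

```bash

python3 -m crank '{"angular":[[0,0,0],[0,0,0],[0,0,0],[0,0,0],[0,0,0]],"slide":[[0,0,-0.005],[0,0,-0.02],[0,0,-0.04],[0,0,-0.055],[0,0,-0.06]],"gripper":[-1,-1,-1,-1,-1]}'
python3 - <<'E'
from h import *
from cell import camera
d={n:camera(n) for n in("top","side")}; pickle.dump(d,open("c3.pkl","wb"))
def crop(n,x,y,w,h,s): return cv2.resize(d[n]["color"][y:y+h,x:x+w,::-1],None,fx=s,fy=s,interpolation=cv2.INTER_CUBIC)
b=crop("side",225,170,85,90,6); b=np.clip(255*(b/255.)**.5,0,255).astype(np.uint8); cv2.imwrite("pics/g3.png",b)
E
```

```text
time: 3.8
tcp_pos: [0.5561, 0.0081, 0.0897]
eef_rot: [0.004, -0.061, 0.998, -0.0]
ft_force: [0.5, 0.1, -0.3]
grip_width: 0.0001
```

View pics/g3.png

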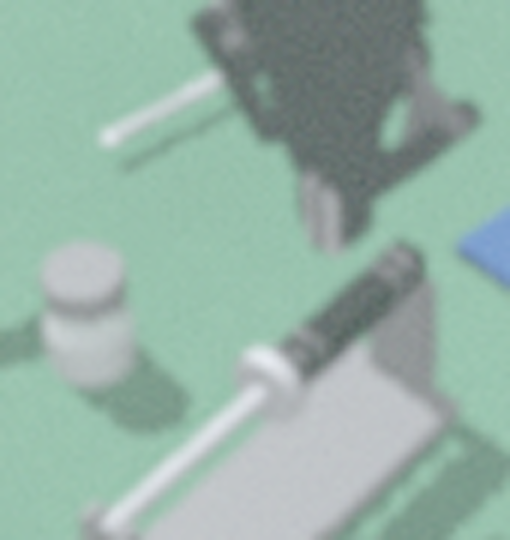

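```bash

python3 - <<'E'
from h import *
from cell import readout
d=pickle.load(open("c3.pkl","rb")); S=d["side"]; T=d["top"]
s=readout.get_state(); p=s["tcp_pos"]; print(p,s["grip_width"],s["time"], s["joint_pos"])
for dz in (0,.01,.02,.03): print(dz,np.round((proj(S,p+[0,0,dz])-[225,170])*6))
for nm,P in (("rod grip",(.5545,.007,.075)),("collar",(.5065,.0013,.075)),("tip",(.3977,-.0124,.075)),("end",(.604,.0132,.075)),("base corner", (0.6,.04,.01)),("base corner", (0.605,-.018,.01))): print(nm,np.round((proj(S,P)-[225,170])*6))
# finger tip vs ray
o,v=ray(S,((335+.5)/6-.5+225,(250+.5)/6-.5+170))
for x in (.54,.55,.56,.57,.58,.6):
    print(o+v*(x-o[0])/v[0])
E
```

```text
[0.55554416 0.00815756 0.08872263] 0.0002590795085278586 3.9 [-8.79000170e-02  1.43310591e-01  1.53197627e+00  8.35240380e-04
  1.46072752e+00 -1.78129812e+00]
0 [338. 293.]
0.01 [337. 276.]
0.02 [337. 258.]
0.03 [336. 240.]
rod grip [338. 320.]
collar [261. 387.]
tip [ 72. 555.]
end [413. 254.]
base corner [364. 334.]
base corner [465. 396.]
[ 0.54       -0.00643808  0.13483304]
[0.55       0.00450062 0.12075211]
[0.56       0.01543932 0.10667118]
[0.57       0.02637802 0.09259025]
[0.58       0.03731672 0.07850932]
[0.6        0.05919412 0.05034746]
```

The grip missed: the width reads 0 and the rod is unmoved. The fingertips appear about 37 mm above the grip's centre, roughly 25 mm higher than the TCP reading implies, so the reading is off in height. Even taking the reading as true, descending to a reading of about 0.034 stays clear of the stand base. I'll open, go lower and close again.

```bash

python3 -m crank '{"angular":[[0,0,0],[0,0,0],[0,0,0],[0,0,0],[0,0,0]],"slide":[[0,0,0],[0,0,0],[0,0,0],[0,0,0],[0,0,0]],"gripper":[1,1,1,1,1]}'
python3 -m crank '{"angular":[[0,0,0],[0,0,0],[0,0,0],[0,0,0],[0,0,0]],"slide":[[0,-0.001,0],[0,-0.001,0.03],[0,-0.001,0.06],[0,-0.001,0.09],[0,-0.001,0.108]],"gripper":[1,1,1,1,1]}'
python3 -m crank '{"angular":[[0,0,0],[0,0,0],[0,0,0],[0,0,0],[0,0,0]],"slide":[[0,0,0],[0,0,0],[0,0,0],[0,0,0],[0,0,0]],"gripper":[0.3,0,-0.2,-0.4,-0.4]}'
python3 -m crank '{"angular":[[0,0,0],[0,0,0],[0,0,0],[0,0,0],[0,0,0]],"slide":[[0,0,0],[0,0,0],[0,0,0],[0,0,0],[0,0,0]],"gripper":[-0.6,-1,-1,-1,-1]}' 60
```

```text
time: 4.4
tcp_pos: [0.5548, 0.0082, 0.0874]
eef_rot: [0.002, -0.061, 0.998, 0.0]
ft_force: [0.2, -0.4, 0.5]
grip_width: 0.0724
time: 4.9
tcp_pos: [0.5534, 0.0079, 0.0304]
eef_rot: [-0.0, -0.061, 0.998, 0.0]
ft_force: [0.2, -0.7, -0.4]
grip_width: 0.0855
time: 5.4
tcp_pos: [0.5558, 0.0077, 0.0344]
eef_rot: [0.003, -0.061, 0.998, 0.0]
ft_force: [0.2, -0.0, 0.9]
grip_width: 0.0256
time: 5.9
tcp_pos: [0.5557, 0.0076, 0.0344]
eef_rot: [0.003, -0.061, 0.998, -0.0]
ft_force: [-0.0, -0.2, 4.0]
grip_width: 0.0147
```

Gripped: width 14.7 mm on the 16 mm bar, side force about 0. Lifting clear of the forks and checking.

```bash

python3 -m crank '{"angular":[[0,0,0],[0,0,0],[0,0,0],[0,0,0],[0,0,0]],"slide":[[0,0,-0.005],[0,0,-0.02],[0,0,-0.05],[0,0,-0.08],[0,0,-0.1]],"gripper":[-1,-1,-1,-1,-1]}' 80
python3 -m crank '{"angular":[[0,0,0],[0,0,0],[0,0,0],[0,0,0],[0,0,0]],"slide":[[0,0,-0.03],[0,0,-0.08],[0,0,-0.13],[0,0,-0.16],[0,0,-0.17]],"gripper":[-1,-1,-1,-1,-1]}'
python3 - <<'E'
from h import *
from cell import readout,camera
d={n:camera(n) for n in("top","side")}; pickle.dump(d,open("c4.pkl","wb"))
s=readout.get_state(); print(s["tcp_pos"],s["grip_width"],s["time"],s["ft_force"])
off=np.array([0,0,.022])
s["tcp_pos"]=s["tcp_pos"]+off
plan(s,(.6696,.2552,.2536),target(2,35),1)
b=cv2.resize(d["side"]["color"][140:260,215:325,::-1],None,fx=3.5,fy=3.5,interpolation=3)
a=cv2.resize(d["top"]["color"][175:295,255:365,::-1],None,fx=3.5,fy=3.5,interpolation=3)
cv2.imwrite("pics/l1.png",np.clip(255*(np.hstack([a,b])/255.)**.6,0,255))
E
```

```text
time: 6.4
tcp_pos: [0.5561, 0.0077, 0.0861]
eef_rot: [0.003, -0.061, 0.998, -0.0]
ft_force: [1.6, -0.1, -0.6]
grip_width: 0.0141
time: 6.9
tcp_pos: [0.5559, 0.0076, 0.1716]
eef_rot: [0.004, -0.061, 0.998, -0.0]
ft_force: [0.4, 0.4, -1.5]
grip_width: 0.014
[0.5550195  0.00765131 0.16938137] 0.014032862008382229 7.0 [ 0.14273522 -0.24612755 -1.4161694 ]
tcp [0.6803 0.2556 0.2383] slide [-0.3098  0.4615 -0.0923] ang [ 0.051  -1.1562  0.1621]  mm [-154.9  230.7  -46.2] deg [  1.53 -34.69   4.86][ WARN:0@2.551] global loadsave.cpp:1063 imwrite_ Unsupported depth image for selected encoder is fallbacked to CV_8U.
```

View pics/l1.png

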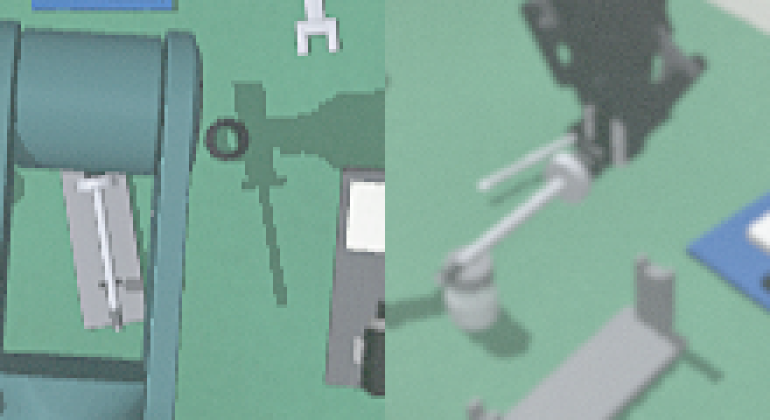

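The rod is held and level; the stand is empty. Moving in two parts to the pre-insert pose, forward and up first, with the tilt.

```bash

python3 -m crank '{"angular":[[0,-0.05,0],[0.01,-0.2,0.02],[0.01,-0.35,0.04],[0.02,-0.5,0.06],[0.02,-0.6,0.08]],"slide":[[-0.03,0,-0.02],[-0.09,0.01,-0.05],[-0.16,0.03,-0.08],[-0.23,0.07,-0.1],[-0.28,0.12,-0.1]],"gripper":[-1,-1,-1,-1,-1]}'
python3 - <<'E'
from h import *
from cell import readout
s=readout.get_state(); print(s["tcp_pos"],s["grip_width"],s["time"])
s["tcp_pos"]=s["tcp_pos"]+[0,0,.022]
plan(s,(.6696,.2552,.2536),target(2,35),1)
E
```

```text
time: 7.5
tcp_pos: [0.6887, 0.0845, 0.2209]
eef_rot: [0.161, -0.039, 0.986, 0.005]
ft_force: [0.2, -0.2, -2.0]
grip_width: 0.0145
[0.68873726 0.08449628 0.22087768] 0.014513567868298478 7.5
tcp [0.6803 0.2556 0.2383] slide [-0.0067  0.3425  0.0107] ang [ 0.0312 -0.5475  0.0759]  mm [ -3.3 171.2   5.4] deg [  0.94 -16.43   2.28]
```

```bash

python3 -m crank '{"angular":[[0.01,-0.1,0.01],[0.01,-0.25,0.03],[0.02,-0.4,0.05],[0.03,-0.5,0.07],[0.03,-0.54,0.076]],"slide":[[0,0.07,0],[0,0.16,0],[0,0.24,0],[-0.006,0.31,0.005],[-0.006,0.34,0.01]],"gripper":[-1,-1,-1,-1,-1]}'
python3 -m crank '{"angular":[[0,0,0],[0,0,0]],"slide":[[0,0,0],[0,0,0]],"gripper":[-1,-1]}'
python3 - <<'E'
from h import *
from cell import readout,camera
s=readout.get_state(); print(s["tcp_pos"],s["grip_width"],s["time"])
s["tcp_pos"]=s["tcp_pos"]+[0,0,.022]
plan(s,(.6696,.2552,.2536),target(2,35),1)
d={n:camera(n) for n in("top","side")}; pickle.dump(d,open("c5.pkl","wb"))
T,S=d["top"],d["side"]
for n,c in d.items(): print(n,"pred mouth",proj(c,(.5075,.2495,.14)),"tip",proj(c,(.540,.2507,.163)),"collar",proj(c,(.630,.2538,.226)))
a=cv2.resize(T["color"][165:265,170:230,::-1],None,fx=6,fy=6,interpolation=3)
b=cv2.resize(S["color"][95:195,165:240,::-1],None,fx=5.9,fy=6,interpolation=3)
cv2.imwrite("pics/p1.png",np.clip(255*(np.hstack([a,b])/255.)**.6,0,255).astype(np.uint8))
E
```

```text
time: 8.0
tcp_pos: [0.6752, 0.258, 0.2123]
eef_rot: [0.295, -0.02, 0.955, 0.006]
ft_force: [-0.9, -0.2, -1.2]
grip_width: 0.0143
time: 8.2
tcp_pos: [0.6768, 0.2542, 0.2134]
eef_rot: [0.295, -0.018, 0.955, 0.005]
ft_force: [0.3, -0.5, -1.2]
grip_width: 0.0142
[0.67677548 0.25418601 0.21343922] 0.014164021004043372 8.2
tcp [0.6803 0.2556 0.2383] slide [-0.0091  0.0025 -0.0006] ang [ 0.0017 -0.0231  0.0058]  mm [-4.6  1.3 -0.3] deg [ 0.05 -0.69  0.18]
top pred mouth [196.0826565  230.30446457] tip [193.87377038 218.84159695] collar [187.43581862 184.83121112]
side pred mouth [204.2748352  168.10307719] tip [212.83350621 155.58326272] collar [236.57272116 121.41775974]
```

View pics/p1.png

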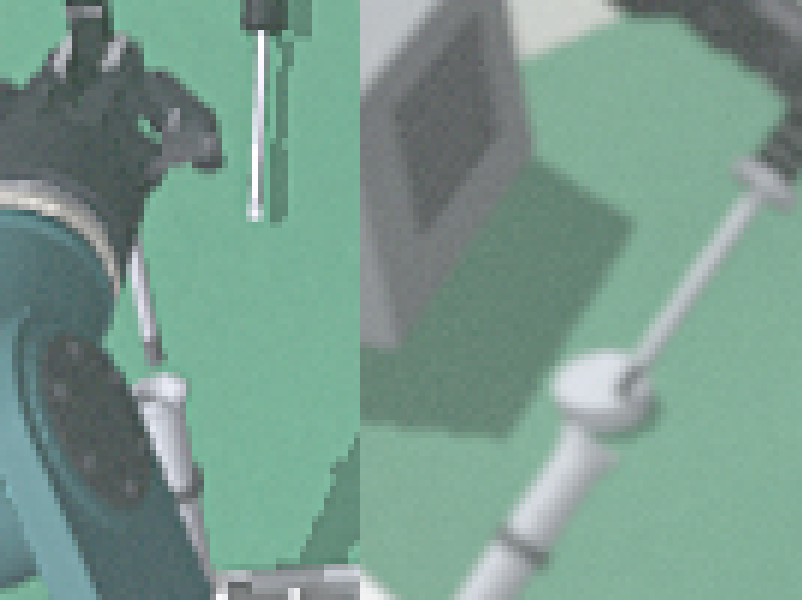

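The rod, with a dark tip, is just above and nearly in line with the tube mouth: top tip about (195.4,224.8), side tip about (209.4,158.7), mouth side about (203.9,167.4), all close to prediction. Next I fit rod and tube axes in both views the same way and compare.

```bash
cat >> h.py <<'E'
def line(c,y0,y1,xl,xr,skip=(),show=False):
    """row-wise centroid of non-green strip; xl,xr = (x at y0, x at y1) bounds; returns two points on fitted line"""
    im=cv2.GaussianBlur(c["color"],(0,0),.6).astype(float); g=(im[...,1]-im[...,0])/(im.sum(2)+30)
    P=[]
    for y in range(y0,y1+1):
        if any(a<=y<=b for a,b in skip): continue
        f=(y-y0)/(y1-y0); a=int(round(xl[0]+f*(xl[1]-xl[0]))); b=int(round(xr[0]+f*(xr[1]-xr[0])))
        r=g[y,a:b+1]; bg=np.median(np.r_[r[:2],r[-2:]]); w=np.clip(1-r/bg,0,1); w[w<.12]=0
        if w.sum()>.8: P.append(((np.arange(a,b+1)*w).sum()/w.sum(),y))
    P=np.array(P); k=np.polyfit(P[:,1],P[:,0],1); res=P[:,0]-np.polyval(k,P[:,1]); ok=abs(res)<max(.3,1.5*res.std()); k=np.polyfit(P[ok,1],P[ok,0],1)
    print("line n",ok.sum(),"std",np.round((P[ok,0]-np.polyval(k,P[ok,1])).std(),3),"slope",round(k[0],4))
    return (np.polyval(k,y0),y0),(np.polyval(k,y1),y1)
def plane(c,l):
    o,a=ray(c,l[0]); _,b=ray(c,l[1]); n=np.cross(a,b); n/=np.linalg.norm(n); return n,n@o
def line3(c1,l1,c2,l2):
    n1,d1=plane(c1,l1); n2,d2=plane(c2,l2); u=np.cross(n1,n2); u/=np.linalg.norm(u); u*=np.sign(u[2])
    p=np.linalg.solve(np.array([n1,n2,u]),[d1,d2,0]); 
    return p,u
def desc(u): return "yaw %.2f tilt %.2f"%(np.degrees(np.arctan2(u[1],u[0])),np.degrees(np.arcsin(u[2])))
E
python3 - <<'E'
from h import *
d0=pickle.load(open("c0.pkl","rb")); d=pickle.load(open("c5.pkl","rb"))
T0,S0,T,S=d0["top"],d0["side"],d["top"],d["side"]
lt=line(T0,237,260,(190,194),(205,210),[(244,249)])
ls=line(S0,174,198,(192,174),(211,195),[(182,188)])
p,u=line3(T0,lt,S0,ls); P0=p+u*((.14-p[2])/u[2]); print("tube",P0,desc(u))
rt=line(T,208,222,(187,191),(199,202))
rs=line(S,130,150,(222,206),(238,224))
p,v=line3(T,rt,S,rs)
tp,e=tri(T,(195.4,224.9),S,(209.3,158.9)); print("tip tri",tp,e)
Q=p+v*((tp-p)@v); print("rod",Q,desc(v)); P1=p+v*((P0-p)@v); print("offset of rod line from mouth (rod - mouth)",(P1-P0)*1000)
print("rod line/tube vs mouth guess",P0-[.5075,.2495,.14])
E
```

```text
line n 17 std 0.135 slope 0.1807
line n 17 std 0.106 slope -0.6969
tube [0.50435169 0.24946024 0.14      ] yaw 1.61 tilt 34.75
line n 13 std 0.251 slope 0.3928
line n 20 std 0.065 slope -0.7072
tip tri [0.52366039 0.24588406 0.16317277] 0.002294329238420388
rod [0.5236133  0.24338397 0.16559806] yaw 17.24 tilt 17.96
offset of rod line from mouth (rod - mouth) [ -2.25097785 -12.75385259  18.29683548]
rod line/tube vs mouth guess [-3.14831415e-03 -3.97624033e-05  0.00000000e+00]
```

```bash
sed -i 's/bg=np.median(np.r_\[r\[:2\],r\[-2:\]\])/bg=np.median(r[-3:])/' h.py
python3 - <<'E'
from h import *
d0=pickle.load(open("c0.pkl","rb")); d=pickle.load(open("c5.pkl","rb"))
T0,S0,T,S=d0["top"],d0["side"],d["top"],d["side"]
im=T["color"].astype(int)
for y in range(210,227,2): print(y,(im[y,188:202,1]-im[y,188:202,0]).tolist(), im[y,188:202].sum(1).tolist())
rt=line(T,213,223,(191,193),(199,201)); print(rt)
rs=line(S,130,150,(222,206),(238,224)); print(rs)
p,v=line3(T,rt,S,rs); print(desc(v)); P0=np.array([.5060,.2495,.1405]); P1=p+v*((P0-p)@v); print((P1-P0)*1000)
# consistency: assume tilt/yaw = commanded; offsets from each image only
for nm,c,l in (("top",T,rt),("side",S,rs)):
    n,dd=plane(c,l); u=np.array([np.cos(np.radians(34.9))*np.cos(np.radians(1.8)),np.cos(np.radians(34.9))*np.sin(np.radians(1.8)),np.sin(np.radians(34.9))])
    print(nm,"dist mouth-to-rodplane mm",(n@P0-dd)*1000,"angle of tube axis to plane",np.degrees(np.arcsin(n@u)),n)
E
```

```text
210 [2, -2, 13, 25, 1, -1, 28, 72, 65, 63, 67, 68, 63, 64] [386, 288, 124, 384, 629, 427, 255, 330, 324, 322, 316, 318, 328, 320]
212 [9, -7, 37, 66, 8, 2, 0, 76, 67, 69, 65, 68, 66, 63] [158, 372, 180, 355, 596, 514, 290, 322, 338, 331, 335, 322, 315, 318]
214 [17, 13, 77, 66, 29, -1, 0, 46, 71, 69, 62, 65, 63, 67] [159, 301, 314, 326, 456, 578, 371, 257, 327, 329, 322, 318, 323, 329]
216 [26, 57, 69, 68, 51, -2, 0, 27, 74, 69, 66, 62, 66, 66] [170, 309, 330, 310, 350, 631, 451, 272, 325, 332, 321, 320, 332, 327]
218 [36, 73, 68, 66, 62, 25, 0, 0, 64, 70, 67, 69, 67, 64] [203, 356, 328, 315, 328, 501, 538, 315, 302, 334, 329, 325, 332, 324]
220 [65, 68, 65, 71, 67, 36, -2, -1, 30, 74, 71, 66, 65, 65] [331, 335, 334, 330, 321, 428, 622, 368, 228, 342, 322, 322, 327, 328]
222 [72, 68, 66, 67, 70, 59, -5, -1, 11, 78, 68, 63, 67, 66] [354, 333, 319, 330, 329, 297, 253, 216, 164, 349, 332, 329, 331, 326]
224 [37, 69, 69, 66, 67, 68, 22, -3, 0, 32, 71, 68, 64, 64] [207, 352, 337, 326, 333, 332, 296, 249, 172, 217, 344, 330, 326, 329]
226 [8, 35, 61, 70, 69, 69, 63, 49, 61, 75, 72, 70, 70, 68] [131, 193, 299, 336, 333, 328, 315, 300, 283, 315, 312, 305, 322, 326]
line n 11 std 0.027 slope 0.2022
((np.float64(192.9495762846533), 213), (np.float64(194.97117945606306), 223))
line n 21 std 0.055 slope -0.7067
((np.float64(229.45633544319088), 130), (np.float64(215.32146271259433), 150))
yaw 3.29 tilt 33.16
[-3.79459382 -3.36559311  6.09382493]
top dist mouth-to-rodplane mm 1.3767770851874084 angle of tube axis to plane -0.782385907347177 [-0.18187446  0.96413425  0.193305  ]
side dist mouth-to-rodplane mm -2.660868454003859 angle of tube axis to plane 0.30035058397121156 [-0.41408892  0.70925385  0.57051673]
```

```bash

python3 -m crank '{"angular":[[0.006,-0.02,0.01],[0.013,-0.04,0.019],[0.013,-0.04,0.019],[0.013,-0.04,0.019]],"slide":[[0,0.001,0.003],[0,0.003,0.006],[0,0.003,0.006],[0,0.003,0.006]],"gripper":[-1,-1,-1,-1]}'
cat > meas.py <<'E'
from h import *
from cell import camera,readout
import sys
f=sys.argv[1]; rt_y=eval(sys.argv[2]); rs_y=eval(sys.argv[3])
d0=pickle.load(open("c0.pkl","rb")); T0,S0=d0["top"],d0["side"]
d={n:camera(n) for n in("top","side")}; pickle.dump(d,open(f,"wb")); T,S=d["top"],d["side"]
lt=line(T0,237,260,(190,194),(205,210),[(244,249)]); ls=line(S0,174,198,(192,174),(211,195),[(182,188)])
p,u=line3(T0,lt,S0,ls); P0=p+u*((.14-p[2])/u[2])
xt=lambda y:193+.2*(y-213); xs=lambda y:229.5-.707*(y-130)
rt=line(T,*rt_y,[xt(y)-3 for y in rt_y],[xt(y)+6 for y in rt_y]); rs=line(S,*rs_y,[xs(y)-8 for y in rs_y],[xs(y)+8 for y in rs_y])
p,v=line3(T,rt,S,rs); o=p+v*((P0-p)@v)-P0
side=np.cross([0,0,1],u); side/=np.linalg.norm(side); up=np.cross(u,side)
print("tube",desc(u),"rod",desc(v)); print("rod-tube at mouth: left %.1f up %.1f mm"%(o@side*1e3,o@up*1e3))
for nm,c,l in(("top",T,rt),("side",S,rs)):
    n,dd=plane(c,l); print(nm,"mm",round((P0@n-dd)*1e3,2),"deg",round(np.degrees(np.arcsin(n@u)),2))
s=readout.get_state(); print(s["time"],s["tcp_pos"],s["ft_force"],s["grip_width"])
E
python3 meas.py c6.pkl '(213,224)' '(130,150)'
```

```text
time: 8.7
tcp_pos: [0.6786, 0.2553, 0.212]
eef_rot: [0.306, -0.012, 0.952, 0.004]
ft_force: [0.2, -0.1, -0.5]
grip_width: 0.0142
line n 16 std 0.061 slope 0.1825
line n 17 std 0.12 slope -0.6985
line n 12 std 0.068 slope 0.1925
line n 21 std 0.079 slope -0.6957
tube yaw 1.77 tilt 34.53 rod yaw 2.24 tilt 34.69
rod-tube at mouth: left -0.2 up 1.5 mm
top mm -0.13 deg -0.41
side mm -0.85 deg -0.39
8.8 [0.67874015 0.25548761 0.21238867] [ 0.54493471 -0.4093005  -1.04638248] 0.014170130257932144
```

Aligned within about 1.5 mm and 0.5°. Inserting in steps and watching the force.

```bash

python3 -m crank '{"angular":[[0,0,0],[0,0,0],[0,0,0],[0,0,0],[0,0,0]],"slide":[[0.01,0,0.001],[0.03,0,0.002],[0.05,0,0.002],[0.07,0,0.002],[0.08,0,0.002]],"gripper":[-1,-1,-1,-1,-1]}'
python3 -m crank '{"angular":[[0,0,0],[0,0,0],[0,0,0],[0,0,0],[0,0,0]],"slide":[[0.005,0,0],[0.01,0,0],[0.015,0,0],[0.02,0,0],[0.025,0,0]],"gripper":[-1,-1,-1,-1,-1]}'
python3 -c "
from h import *
from cell import readout
s=readout.get_state(); print(s['ft_force'],s['moment'])"
```

```text
time: 9.3
tcp_pos: [0.6451, 0.2548, 0.1865]
eef_rot: [0.305, -0.012, 0.952, 0.004]
ft_force: [0.3, -0.2, -1.3]
grip_width: 0.0143
time: 9.8
tcp_pos: [0.6366, 0.2546, 0.181]
eef_rot: [0.306, -0.012, 0.952, 0.004]
ft_force: [-0.7, 0.1, -0.6]
grip_width: 0.0139
[-0.71840899  0.05957797 -0.63531025] [-0.00415254  0.3802496   0.03067814]
```

```bash

python3 -m crank '{"angular":[[0,0,0],[0,0,0],[0,0,0],[0,0,0],[0,0,0]],"slide":[[0.01,0,0],[0.02,0,0],[0.03,0,0],[0.04,0,0],[0.05,0,0]],"gripper":[-1,-1,-1,-1,-1]}'
python3 -m crank '{"angular":[[0,0,0],[0,0,0],[0,0,0],[0,0,0],[0,0,0]],"slide":[[0.01,0,0],[0.02,0,0],[0.03,0,0],[0.04,0,0],[0.05,0,0]],"gripper":[-1,-1,-1,-1,-1]}'
python3 - <<'E'
from h import *
from cell import readout,camera
s=readout.get_state(); print(s['ft_force'],s['moment'])
d={n:camera(n) for n in("top","side")}; pickle.dump(d,open("c7.pkl","wb"))
a=cv2.resize(d["top"]["color"][165:265,170:230,::-1],None,fx=6,fy=6,interpolation=3)
b=cv2.resize(d["side"]["color"][95:195,165:240,::-1],None,fx=5.9,fy=6,interpolation=3)
cv2.imwrite("pics/i1.png",np.clip(255*(np.hstack([a,b])/255.)**.6,0,255).astype(np.uint8))
E
```

```text
time: 10.3
tcp_pos: [0.6158, 0.2541, 0.166]
eef_rot: [0.306, -0.012, 0.952, 0.004]
ft_force: [0.7, 0.2, -1.7]
grip_width: 0.0144
time: 10.8
tcp_pos: [0.5956, 0.2536, 0.1515]
eef_rot: [0.306, -0.012, 0.952, 0.004]
ft_force: [0.4, 0.1, -1.3]
grip_width: 0.0145
[ 0.40035632  0.13843052 -1.26113281] [0.00813457 0.39343284 0.0121261 ]
```

View pics/i1.png

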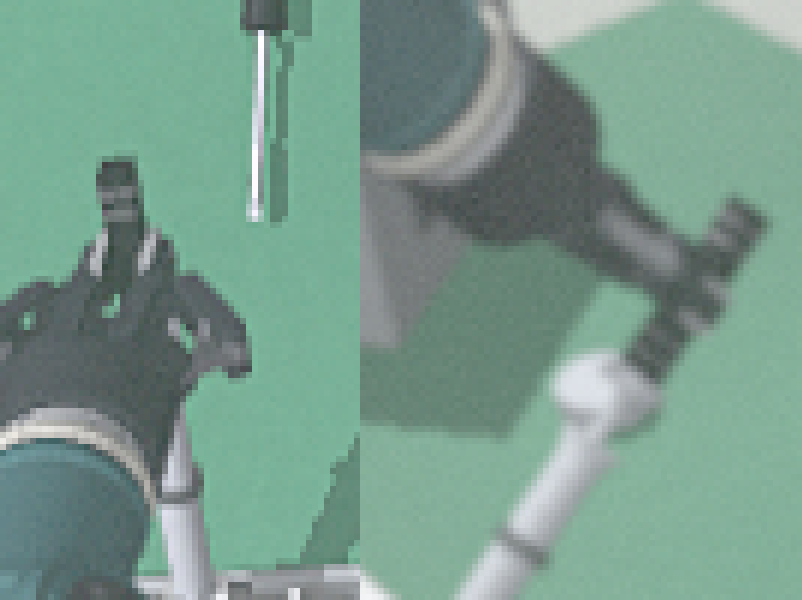

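The rod is well inside with no contact force. By side-view scale, the collar face has about 31 mm to go (grip start at about (212,156), rim at about (204,168)).

```bash

python3 -m crank '{"angular":[[0,0,0],[0,0,0],[0,0,0],[0,0,0],[0,0,0]],"slide":[[0.01,0,0],[0.02,0,0],[0.03,0,0],[0.04,0,0],[0.044,0,0]],"gripper":[-1,-1,-1,-1,-1]}'
python3 -m crank '{"angular":[[0,0,0],[0,0,0],[0,0,0],[0,0,0],[0,0,0]],"slide":[[0.002,0,0],[0.004,0,0],[0.006,0,0],[0.008,0,0],[0.008,0,0]],"gripper":[-1,-1,-1,-1,-1]}'
python3 -m crank '{"angular":[[0,0,0],[0,0,0],[0,0,0]],"slide":[[0.002,0,0],[0.004,0,0],[0.004,0,0]],"gripper":[-1,-1,-1]}'

```

```text
time: 11.4
tcp_pos: [0.5773, 0.253, 0.1381]
eef_rot: [0.305, -0.012, 0.952, 0.004]
ft_force: [0.4, 0.3, -1.8]
grip_width: 0.0138
time: 11.9
tcp_pos: [0.5748, 0.253, 0.1365]
eef_rot: [0.306, -0.012, 0.952, 0.004]
ft_force: [-0.2, -0.5, -0.9]
grip_width: 0.0136
time: 12.2
tcp_pos: [0.5733, 0.253, 0.1356]
eef_rot: [0.306, -0.012, 0.952, 0.004]
ft_force: [0.5, -0.7, -0.8]
grip_width: 0.0139
```

```bash

python3 -m crank '{"angular":[[0,0,0],[0,0,0],[0,0,0]],"slide":[[0.002,0,0],[0.004,0,0],[0.004,0,0]],"gripper":[-1,-1,-1]}'
python3 -m crank '{"angular":[[0,0,0],[0,0,0],[0,0,0]],"slide":[[0.002,0,0],[0.004,0,0],[0.004,0,0]],"gripper":[-1,-1,-1]}'
python3 - <<'E'
from h import *
from cell import readout,camera
s=readout.get_state(); print(s['ft_force'],s['moment'])
S=camera("side"); pickle.dump(S,open("c8.pkl","wb"))
im=S["color"].astype(int).sum(2); m=np.array([204.1,168]); t=np.array([212.83,155.58]); c=proj(S,(.5044+.8,0,0)) if 0 else None
dv=(t-m)/40
print([(k,int(np.mean([im[int(round((m+dv*k+o*np.array([.82,.57]))[1])),int(round((m+dv*k+o*np.array([.82,.57]))[0]))] for o in(-1,0,1)]))) for k in range(-6,40,2)])
E
```

```text
time: 12.5
tcp_pos: [0.5732, 0.2531, 0.136]
eef_rot: [0.308, -0.012, 0.951, 0.004]
ft_force: [6.9, -0.5, -0.3]
grip_width: 0.0144
time: 12.8
tcp_pos: [0.573, 0.2533, 0.1365]
eef_rot: [0.31, -0.012, 0.951, 0.004]
ft_force: [9.7, -0.0, -1.1]
grip_width: 0.014
[ 9.67420053e+00 -2.99035386e-03 -1.07502894e+00] [-0.14841522 -1.00039204 -0.04926986]
[(-6, 430), (-4, 425), (-2, 428), (0, 435), (2, 442), (4, 431), (6, 417), (8, 343), (10, 242), (12, 156), (14, 139), (16, 154), (18, 170), (20, 154), (22, 138), (24, 133), (26, 145), (28, 161), (30, 158), (32, 134), (34, 125), (36, 134), (38, 149)]
```

Contact at about 133 mm: force 10 N, motion stopped, grip start about 9 mm from the mouth against a collar thickness of 8 mm. I check for a gap between collar and rim with profiles beside the tube.

```bash

python3 - <<'E'
from h import *
S0=pickle.load(open("c0.pkl","rb"))["side"]; S=pickle.load(open("c8.pkl","rb"))
P0=np.array([.5045,.2495,.1400]); u=np.array([np.cos(np.radians(34.8))*np.cos(np.radians(1.7)),np.cos(np.radians(34.8))*np.sin(np.radians(1.7)),np.sin(np.radians(34.8))])
Mw=S["cam_to_world"]; vdir=P0-Mw[:3,3]; vdir/=np.linalg.norm(vdir); lat=np.cross(u,vdir); lat/=np.linalg.norm(lat); print("lat",lat)
for off in (12.5,14,-12.5,-14):
    row=[]
    for k in np.arange(-8,24,1.):
        q=proj(S,P0+u*k/1e3+lat*off/1e3); v=[]
        for c in (S0,S):
            px=cv2.getRectSubPix(c["color"],(1,1),(float(q[0]),float(q[1])))[0,0].astype(int); v.append(int(px[1]-px[0]))
            v.append(int(px.sum())//10)
        row.append(f"{int(k)}:{v[0]}/{v[2]} {v[1]}/{v[3]}")
    print(off,"(G-R c0/c8, bright)", " | ".join(row))
E
```

```text
lat [-0.4157061   0.71070776  0.56752349]
12.5 (G-R c0/c8, bright) -8:38/40 39/39 | -7:38/39 40/39 | -6:36/39 41/38 | -5:33/38 42/37 | -4:30/37 43/37 | -3:28/34 44/36 | -2:26/31 44/36 | -1:23/26 45/36 | 0:21/23 44/36 | 1:19/20 43/36 | 2:15/17 42/36 | 3:11/14 41/37 | 4:9/11 39/37 | 5:8/9 37/38 | 6:6/7 36/38 | 7:6/5 38/40 | 8:6/4 40/41 | 9:6/5 43/41 | 10:7/6 46/44 | 11:6/7 50/47 | 12:6/7 53/49 | 13:6/7 56/50 | 14:6/7 58/51 | 15:6/6 60/51 | 16:6/7 61/51 | 17:7/7 61/51 | 18:6/7 61/51 | 19:6/7 61/51 | 20:6/6 61/51 | 21:6/5 61/51 | 22:7/5 61/51 | 23:7/6 61/50
14 (G-R c0/c8, bright) -8:48/50 35/36 | -7:45/47 36/36 | -6:43/46 37/36 | -5:42/47 38/35 | -4:40/47 38/35 | -3:38/45 39/35 | -2:35/41 39/34 | -1:33/36 40/35 | 0:29/32 40/35 | 1:26/29 39/35 | 2:23/26 38/35 | 3:19/20 38/36 | 4:14/16 37/36 | 5:10/11 36/37 | 6:8/8 37/38 | 7:7/6 39/40 | 8:7/6 41/42 | 9:7/6 45/45 | 10:7/7 49/49 | 11:6/8 53/51 | 12:7/7 55/53 | 13:6/7 57/55 | 14:6/7 60/58 | 15:6/7 61/58 | 16:6/7 61/57 | 17:7/7 61/57 | 18:7/7 61/57 | 19:8/7 61/57 | 20:7/7 61/57 | 21:8/6 60/57 | 22:8/6 61/57 | 23:7/7 61/57
-12.5 (G-R c0/c8, bri
[... 392 characters left out ...]
29 24/22 | 16:31/30 24/21 | 17:28/29 23/20 | 18:26/28 25/20 | 19:24/27 25/20 | 20:22/25 25/20 | 21:21/25 25/21 | 22:19/23 25/22 | 23:18/22 25/22
-14 (G-R c0/c8, bright) -8:43/43 31/33 | -7:41/41 32/33 | -6:39/39 32/33 | -5:36/38 32/33 | -4:34/35 32/32 | -3:32/32 33/33 | -2:29/30 33/33 | -1:28/28 33/34 | 0:29/25 34/34 | 1:29/22 34/35 | 2:31/20 35/35 | 3:36/20 34/34 | 4:41/18 34/33 | 5:46/15 33/33 | 6:48/16 32/32 | 7:50/18 32/32 | 8:50/21 32/31 | 9:50/23 31/31 | 10:48/25 30/30 | 11:45/28 28/29 | 12:44/31 28/28 | 13:42/33 27/27 | 14:41/35 26/26 | 15:40/36 24/25 | 16:36/35 24/24 | 17:34/35 24/23 | 18:32/33 24/22 | 19:30/32 24/22 | 20:28/31 24/22 | 21:27/30 23/22 | 22:25/29 23/21 | 23:24/28 23/22
```

No gap between rim and collar (the profile is continuous from rim to about 10 mm out), so the collar is home at about 10 N. Drawing straight out along the tube axis.

```bash

python3 -m crank '{"angular":[[0,0,0],[0,0,0],[0,0,0],[0,0,0],[0,0,0]],"slide":[[-0.004,0,0],[-0.01,0,0],[-0.025,0,0],[-0.045,0,0],[-0.065,0,0]],"gripper":[-1,-1,-1,-1,-1]}'
python3 -m crank '{"angular":[[0,0,0],[0,0,0],[0,0,0],[0,0,0],[0,0,0]],"slide":[[-0.025,0,0],[-0.055,0,0],[-0.085,0,0],[-0.115,0,0],[-0.145,0,0]],"gripper":[-1,-1,-1,-1,-1]}'
python3 -m crank '{"angular":[[0,0,0],[0,0,0],[0,0,0],[0,0,0],[0,0,0]],"slide":[[-0.03,0,0],[-0.06,0,0],[-0.08,0,0],[-0.085,0,0],[-0.085,0,0]],"gripper":[-1,-1,-1,-1,-1]}'
python3 meas.py c9.pkl '(213,222)' '(130,150)'
```

```text
time: 13.35
tcp_pos: [0.5969, 0.2537, 0.1523]
eef_rot: [0.306, -0.012, 0.952, 0.004]
ft_force: [0.9, 0.2, -0.3]
grip_width: 0.014
time: 13.85
tcp_pos: [0.6565, 0.2551, 0.1951]
eef_rot: [0.306, -0.012, 0.952, 0.004]
ft_force: [0.3, 0.1, -1.6]
grip_width: 0.014
time: 14.35
tcp_pos: [0.6901, 0.2558, 0.219]
eef_rot: [0.306, -0.012, 0.952, 0.004]
ft_force: [-0.7, 0.0, -1.0]
grip_width: 0.0144
line n 16 std 0.061 slope 0.1825
line n 17 std 0.12 slope -0.6985
line n 8 std 0.049 slope 0.1982
line n 21 std 0.053 slope -0.6927
tube yaw 1.77 tilt 34.53 rod yaw 2.62 tilt 34.52
rod-tube at mouth: left -0.2 up 0.2 mm
top mm 0.17 deg -0.68
side mm 0.02 deg -0.5
14.45 [0.68922295 0.2558672  0.21810388] [-0.28199534 -0.18379227 -1.59337496] 0.014193158157797715
```

The rod is out (tip about 36 mm clear of the mouth) and still straight in the grip. The TCP reading fits a bias of about 21 mm along the tool axis. Planning the transfer to the station with that.

```bash
cat > pl.py <<'E'
from h import *
from cell import readout
import sys
s=readout.get_state(); q=s["eef_rot"]; M=R.from_quat([q[1],q[2],q[3],q[0]]).as_matrix()
print(s["time"],"ft",np.round(s["ft_force"],1),"w",round(s["grip_width"],4),"reported rod axis",desc(-M[:,0]),"j",np.round(s["joint_pos"],2))
s["tcp_pos"]=s["tcp_pos"]-.021*M[:,2]
for a in sys.argv[1:]:
    x,y,z,yw,tl=eval(a); u=target(yw,tl).as_matrix()[:,0]; plan(s,np.array([x,y,z])+.003*u,target(yw,tl),1)
E
python3 pl.py .66,.08,.29,0,15 .6317,-.2786,.24,-7.3,.8
```

```text
14.45 ft [-0.3 -0.2 -1.6] w 0.0142 reported rod axis yaw 1.45 tilt 35.54 j [ 0.38  0.09  1.47 -0.24  1.01 -1.15]
tcp [0.6677 0.08   0.2727] slide [-0.0213 -0.3506 -0.0769] ang [0.0202 0.6846 0.0439]  mm [ -10.6 -175.3  -38.5] deg [ 0.6  20.54  1.32]
tcp [ 0.6349 -0.279   0.2213] slide [ 0.1066 -1.0667 -0.0418] ang [0.0918 1.1557 0.2813]  mm [  53.3 -533.3  -20.9] deg [ 2.75 34.67  8.44]
```

```bash

python3 -m crank '{"angular":[[0,0.05,0],[0,0.2,0.01],[0.01,0.4,0.03],[0.02,0.55,0.04],[0.02,0.68,0.044]],"slide":[[-0.01,-0.03,-0.03],[-0.02,-0.1,-0.06],[-0.02,-0.18,-0.077],[-0.021,-0.26,-0.077],[-0.021,-0.34,-0.077]],"gripper":[-1,-1,-1,-1,-1]}'
python3 pl.py .6317,-.2786,.24,-7.3,.8
```

```text
time: 14.95
tcp_pos: [0.68, 0.0847, 0.2578]
eef_rot: [0.132, -0.0, 0.991, 0.001]
ft_force: [0.4, 1.3, -1.3]
grip_width: 0.0144
14.95 ft [ 0.4  1.3 -1.3] w 0.0144 reported rod axis yaw 0.04 tilt 15.19 j [ 0.05  0.18  1.18 -0.01  1.52 -1.53]
tcp [ 0.6349 -0.279   0.2213] slide [ 0.1067 -0.7274  0.0878] ang [0.0359 0.479  0.2433]  mm [  53.3 -363.7   43.9] deg [ 1.08 14.37  7.3 ]
```

```bash

python3 -m crank '{"angular":[[0,0.05,0.02],[0.01,0.15,0.05],[0.02,0.25,0.09],[0.03,0.35,0.13],[0.03,0.4,0.17]],"slide":[[0.01,-0.08,0],[0.03,-0.17,0.01],[0.05,-0.26,0.02],[0.06,-0.35,0.03],[0.07,-0.44,0.05]],"gripper":[-1,-1,-1,-1,-1]}'
python3 pl.py .6317,-.2786,.2,-7.3,.8
```

```text
time: 15.45
tcp_pos: [0.6531, -0.1357, 0.2232]
eef_rot: [0.028, 0.045, 0.999, -0.002]
ft_force: [1.2, -0.7, -0.4]
grip_width: 0.0137
15.45 ft [ 1.2 -0.7 -0.4] w 0.0137 reported rod axis yaw -5.17 tilt 3.23 j [-0.3   0.3   1.07  0.01  1.71 -1.77]
tcp [ 0.6349 -0.279   0.1813] slide [ 0.015  -0.2886  0.1253] ang [0.0007 0.081  0.0708]  mm [   7.5 -144.3   62.6] deg [0.02 2.43 2.12]
```

```bash

python3 -m crank '{"angular":[[0,0.03,0.02],[0,0.06,0.05],[0,0.08,0.07],[0,0.08,0.07],[0,0.08,0.07]],"slide":[[0,-0.08,0.03],[0.01,-0.17,0.07],[0.015,-0.24,0.1],[0.015,-0.28,0.12],[0.015,-0.288,0.125]],"gripper":[-1,-1,-1,-1,-1]}'
python3 -m crank '{"angular":[[0,0,0],[0,0,0]],"slide":[[0,0,0],[0,0,0]],"gripper":[-1,-1]}'
python3 pl.py .6317,-.2786,.2,-7.3,.8 .6317,-.2786,.12,-7.3,.8
```

```text
time: 15.95
tcp_pos: [0.6347, -0.279, 0.1576]
eef_rot: [0.005, 0.065, 0.998, 0.001]
ft_force: [0.8, 0.1, -1.9]
grip_width: 0.0139
time: 16.15
tcp_pos: [0.637, -0.2757, 0.1617]
eef_rot: [0.008, 0.062, 0.998, -0.0]
ft_force: [0.0, -0.2, -1.1]
grip_width: 0.014
16.15 ft [ 0.  -0.2 -1.1] w 0.014 reported rod axis yaw -7.15 tilt 0.95 j [-0.49  0.41  1.06  0.01  1.66 -1.94]
tcp [ 0.6349 -0.279   0.1813] slide [ 0.0026 -0.0071  0.0027] ang [0.0016 0.0049 0.0051]  mm [ 1.3 -3.6  1.4] deg [0.05 0.15 0.15]
tcp [ 0.6349 -0.279   0.1013] slide [ 0.0052 -0.0073  0.1627] ang [0.0016 0.0049 0.0051]  mm [ 2.6 -3.6 81.4] deg [0.05 0.15 0.15]
```

```bash

python3 -m crank '{"angular":[[0,0.005,0.005],[0,0.005,0.005],[0,0.005,0.005],[0,0.005,0.005],[0,0.005,0.005]],"slide":[[0.001,-0.003,0.02],[0.003,-0.006,0.06],[0.004,-0.006,0.1],[0.004,-0.006,0.14],[0.004,-0.006,0.163]],"gripper":[-1,-1,-1,-1,-1]}'
python3 -m crank '{"angular":[[0,0,0],[0,0,0]],"slide":[[0,0,0],[0,0,0]],"gripper":[-1,-1]}'
python3 pl.py .6317,-.2786,.11,-7.3,.8
python3 - <<'E'
from h import *
from cell import camera
d={n:camera(n) for n in("top","side")}; pickle.dump(d,open("c10.pkl","wb")); T,S=d["top"],d["side"]
u=np.array([.9919,-.127,0]); Rp=np.array([.475,-.2585,.11])
for n,c in d.items(): print(n,"tip",proj(c,Rp).round(1),"collar",proj(c,Rp+.11*u).round(1))
a=cv2.resize(T["color"][175:275,340:400,::-1],None,fx=6,fy=6,interpolation=3)
b=cv2.resize(S["color"][255:355,300:375,::-1],None,fx=5.9,fy=6,interpolation=3)
cv2.imwrite("pics/r1.png",np.clip(255*(np.hstack([a,b])/255.)**.7,0,255).astype(np.uint8))
E
```

```text
time: 16.65
tcp_pos: [0.6343, -0.2784, 0.0766]
eef_rot: [0.005, 0.064, 0.998, 0.001]
ft_force: [1.0, 0.4, -2.5]
grip_width: 0.0141
time: 16.85
tcp_pos: [0.6353, -0.2799, 0.0794]
eef_rot: [0.006, 0.064, 0.998, -0.0]
ft_force: [-1.2, -0.8, -0.9]
grip_width: 0.0141
16.85 ft [-1.2 -0.8 -0.9] w 0.0141 reported rod axis yaw -7.38 tilt 0.72 j [-0.5   0.44  1.17  0.    1.51 -1.94]
tcp [ 0.6349 -0.279   0.0913] slide [0.0006 0.0016 0.0181] ang [ 0.0006 -0.0027 -0.0025]  mm [0.3 0.8 9. ] deg [ 0.02 -0.08 -0.08]
top tip [370.3 237.2] collar [373.7 200.2]
side tip [345.  299.1] collar [383.7 271.9]
```

View pics/r1.png

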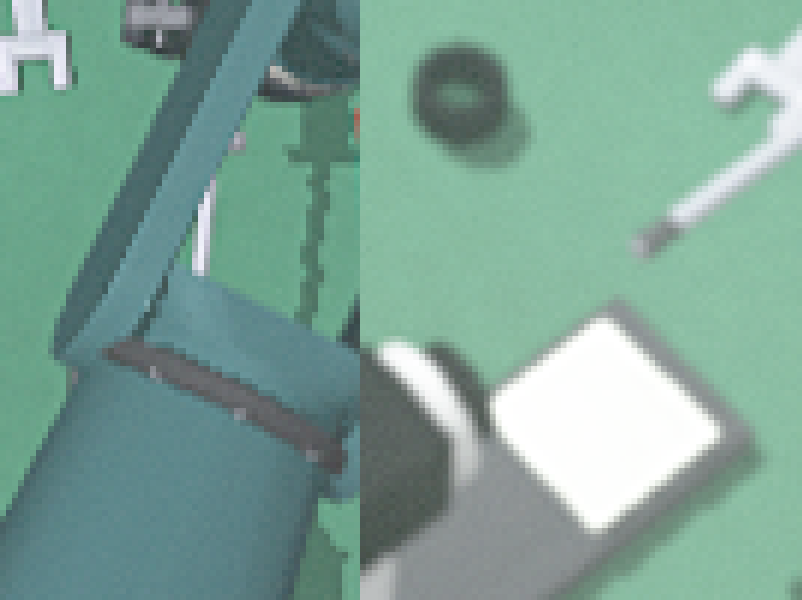

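Last picture: side view shows the rod tip (dark end) at about (345.9,295.9), in front of the lens and above the plate; the arm hides the tip in the top view. The lens is on the left. Only numbers from here.

```bash
cat > fin.py <<'E'
from h import *
from cell import camera
import sys
if sys.argv[1]=="new":
    d={n:camera(n) for n in("top","side")}; pickle.dump(d,open("c11.pkl","wb"))
else: d=pickle.load(open(sys.argv[1],"rb"))
T,S=d["top"],d["side"]; T0,S0=[pickle.load(open("c0.pkl","rb"))[k] for k in("top","side")]
def plate(c,x0,y0,x1,y1):
    g=c["color"].astype(float).mean(2); m=np.zeros(g.shape,np.uint8); m[y0:y1,x0:x1]=g[y0:y1,x0:x1]>165
    n,l,st,ce=cv2.connectedComponentsWithStats(m); k=1+np.argmax(st[1:,4]); 
    cs=cv2.findContours((l==k).astype(np.uint8),0,1)[0]; r=cv2.minAreaRect(cs[0]); return ce[k],r[0]
pt,_=plate(T0,345,220,385,252); ps,_=plate(S0,322,300,372,348)
print("plate px",pt,ps); P,e=tri(T0,pt,S0,ps); print("plate tri",P,"gap",e,"side px predicted",proj(S0,on_z(T0,pt,.013)))
def rowline(c,y0,y1,xf,w):
    im=c["color"].astype(float).sum(2)
    out=[]
    for y in range(y0,y1+1):
        x=int(round(xf(y))); xs=np.arange(x-w,x+w+1); b=np.clip(im[y,xs]-430,0,None)
        if b.sum()>60: out.append(((xs*b).sum()/b.sum(),y))
    out=np.array(out); k=np.polyfit(out[:,1],out[:,0],1); print("top line n",len(out),"std",(out[:,0]-np.polyval(k,out[:,1])).std().round(3),k.round(3)); return (np.polyval(k,y0),y0),(np.polyval(k,y1),y1)
rt=rowline(T,208,217,lambda y:374.5-.116*(y-206.6),3)
# side: column-wise centroid, non-green
im=cv2.GaussianBlur(S["color"],(0,0),.5).astype(float); g=(im[...,1]-im[...,0])/(im.sum(2)+30)
q=[]
for x in range(346,374):
    y=295.9-.6*(x-345.9); a,b=int(round(y-6)),int(round(y+6)); r=g[a:b+1,x]; bg=np.median(np.r_[r[:2],r[-2:]]); w=np.clip(1-r/bg,0,1); w[w<.15]=0
    q.append((x,(np.arange(a,b+1)*w).sum()/max(w.sum(),1e-6),w.sum()))
q=np.array(q); print("thick",q[::3,2].round(1).tolist()); ok=q[:,2]>1.5; k=np.polyfit(q[ok,0],q[ok,1],1); res=q[ok,1]-np.polyval(k,q[ok,0]); print("side line",k.round(3),"std",res.std().round(3))
rs=((350,np.polyval(k,350)),(372,np.polyval(k,372)))
p,v=line3(T,rt,S,rs); v*=np.sign(v[0]); print("axis",desc(v))
# tip: end of non-green along the side line
xs=np.arange(335,356,.25); pr=[cv2.getRectSubPix((g*1000).astype(np.float32),(1,1),(float(x),float(np.polyval(k,x))))[0,0] for x in xs]
bg=np.median(pr[:12]); h=bg*.5; i=[j for j in range(len(xs)) if pr[j]<h][0]; xt=xs[i]; tp=(xt,np.polyval(k,xt)); print("tip side px",tp)
o,w=ray(S,tp); t=np.linalg.lstsq(np.c_[w,-v],p-o,rcond=None)[0]; tip=p+v*t[1]; print("tip",tip.round(4))
u=np.array([.9919,-.127,0]); Rp=np.array([.475,-.2585,.11]); e=tip-Rp; print("tip-read: along",round(e@u*1e3,1),"left",round(e@np.array([.127,.9919,0])*1e3,1),"up",round(e[2]*1e3,1))
E
python3 fin.py c10.pkl
```

```text
plate px [363.59673025 236.71662125] [340.48918919 325.13783784]
plate tri [ 0.47466839 -0.25857176  0.01250284] gap 0.0005860490085255811 side px predicted [340.7514961 324.9778383]
top line n 10 std 0.101 [-9.00000e-02  3.92545e+02]
thick [2.4, 4.1, 4.3, 5.0, 5.1, 5.1, 5.1, 5.2, 5.8, 5.1]
side line [ -0.735 550.937] std 0.389
axis yaw -6.83 tilt 1.98
tip side px (np.float64(346.0), np.float64(296.6054066918248))
tip [ 0.4759 -0.2593  0.1184]
tip-read: along 1.0 left -0.6 up 8.4
```

```bash
sed -i 's/range(346,374)/range(349,367)/; s/y-6)),int(round(y+6))/y-5)),int(round(y+5))/; s/-.6\*(x-345.9)/-.703*(x-345.9)/' fin.py
python3 fin.py c10.pkl | tail -7
```

```text
top line n 10 std 0.101 [-9.00000e-02  3.92545e+02]
thick [4.0, 4.1, 4.8, 5.0, 5.1, 4.9]
side line [ -0.707 540.908] std 0.17
axis yaw -7.18 tilt 0.44
tip side px (np.float64(346.0), np.float64(296.4390225933519))
tip [ 0.476  -0.2592  0.1188]
tip-read: along 1.1 left -0.6 up 8.8
```

```bash

python3 -m crank '{"angular":[[0,0,0],[0,0,0],[0,0,0],[0,0,0],[0,0,0]],"slide":[[0,0,0.004],[0.001,0,0.009],[0.002,0.001,0.014],[0.002,0.001,0.0175],[0.002,0.001,0.0175]],"gripper":[-1,-1,-1,-1,-1]}'
python3 -m crank '{"angular":[[0,0,0],[0,0,0],[0,0,0],[0,0,0],[0,0,0]],"slide":[[0,0,0],[0,0,0],[0,0,0],[0,0,0],[0,0,0]],"gripper":[-1,-1,-1,-1,-1]}'
sed -i 's/295.9-.703/298.8-.703/' fin.py; python3 fin.py new | tail -6; python3 pl.py
```

```text
time: 17.45
tcp_pos: [0.6336, -0.2795, 0.0693]
eef_rot: [0.005, 0.065, 0.998, 0.0]
ft_force: [0.5, 0.4, 0.1]
grip_width: 0.0144
time: 17.95
tcp_pos: [0.634, -0.2797, 0.07]
eef_rot: [0.006, 0.065, 0.998, -0.0]
ft_force: [-0.3, 0.0, -1.0]
grip_width: 0.0143
thick [3.6, 4.5, 5.0, 4.9, 4.8, 4.9]
side line [ -0.693 538.308] std 0.127
axis yaw -8.17 tilt 1.30
tip side px (np.float64(344.5), np.float64(299.5762285957756))
tip [ 0.4747 -0.2578  0.1079]
tip-read: along -0.4 left 0.7 up -2.1
18.05 ft [ 0.1 -0.5 -1.7] w 0.0141 reported rod axis yaw -7.42 tilt 0.67 j [-0.5   0.45  1.19  0.    1.5  -1.94]
```

```bash

python3 -m crank '{"angular":[[0,0.008,0],[0,0.017,0],[0,0.017,0],[0,0.017,0],[0,0.017,0]],"slide":[[0,0,0],[0,0,0],[0,0,0],[0,0,0],[0,0,0]],"gripper":[-1,-1,-1,-1,-1]}'
python3 fin.py new | tail -3; python3 pl.py
python3 - <<'E'
from h import *
a=pickle.load(open("c0.pkl","rb")); b=pickle.load(open("c11.pkl","rb"))
for nm,v,(x,y,w,h) in (("jar","side",(228,205,22,32)),("tape","side",(306,258,24,24)),("stand base","side",(228,262,30,30)),("tube","side",(168,150,50,55)),("screwdriver","top",(205,135,20,70)),("station","side",(272,305,60,75)),("board","side",(302,192,60,45)),("spanner tail","side",(375,230,36,40)),("bearing","top",(135,185,22,22))):
    p=cv2.GaussianBlur(a[v]["color"],(0,0),1)[y:y+h,x:x+w].astype(int); q=cv2.GaussianBlur(b[v]["color"],(0,0),1)[y:y+h,x:x+w].astype(int)
    print(nm,"mean diff",abs(p-q).mean().round(1),"frac>40",(abs(p-q).max(2)>40).mean().round(3))
E
```

```text
time: 18.55
tcp_pos: [0.634, -0.2797, 0.0699]
eef_rot: [0.001, 0.065, 0.998, 0.0]
ft_force: [0.8, -0.2, -1.6]
grip_width: 0.0137
tip side px (np.float64(344.75), np.float64(299.14513523088124))
tip [ 0.4743 -0.2584  0.1106]
tip-read: along -0.7 left -0.0 up 0.6
18.65 ft [ 1.  -0.1 -0.8] w 0.0141 reported rod axis yaw -7.42 tilt 0.16 j [-0.5   0.45  1.18  0.    1.51 -1.94]
jar mean diff 25.0 frac>40 0.0
tape mean diff 19.8 frac>40 0.0
stand base mean diff 25.9 frac>40 0.011
tube mean diff 26.7 frac>40 0.124
screwdriver mean diff 5.2 frac>40 0.0
station mean diff 20.6 frac>40 0.0
board mean diff 22.6 frac>40 0.0
spanner tail mean diff 45.3 frac>40 0.547
bearing mean diff 7.9 frac>40 0.0
```

```bash
python3 -c "
from cell import job,readout
print(job.job_done()); s=readout.get_state(); print(s['time'],s['tcp_pos'],s['grip_width'])"
```

```text
the job is handed in; nothing more can be done
None
the job is handed in; nothing more can be done
```

I took the rod from its stand, pushed it into the tube until the collar met the rim, drew it right out, and ended holding it level in front of the lens. The job was handed in at 18.65 s; the interface gave no verdict.

- **First grasp missed:** The fingers shut above the grip and the rod did not move. The TCP height reading is off by about 21 mm along the tool, so I went lower and gripped it. The width reads 14 mm on the 16 mm bar.
- **Insertion:** The collar stop was gentle, about 10 N, and image profiles showed no gap between collar and rim. I judged "home" from the force, the stopped motion and those profiles. They can resolve a gap of about 1–2 mm, so a smaller one would not have shown.
- **Final pose:**
  - Tip within about 1 mm of the reading point: -0.7 mm along, 0.0 mm sideways, +0.6 mm up.
  - The arm reports the rod within about 0.2° of level.
  - Wrist force is at noise level.
- **Checks that disagreed:** Repeated camera estimates of the tip height differed by about 2 mm, and of the rod's tilt and yaw by about 1°. The last picture agrees with the commanded pose.
- **Bystanders:** The jar, tape, screwdriver, board and bearing look unmoved. The spanner was too hidden by the rod and gripper to confirm, and I did not compare the parts bin. The tube area also showed some image change, but it is fixed. No contact force was seen other than at the collar stop and when closing on the grip (about 4 N).

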